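Seat a dental cast on the model holder's pin and hold it home

TASK

Open the model holder's clamp jaw by pressing its sprung side lever down until it stays down by itself, and take your hand off the lever. Then set the plaster cast, teeth up and squared with the seat (long sides of the cast along the seat's long sides, either way round), over the locating pin so that it drops on, press it down until the sprung seat is fully home, and finish while still holding it pressed down, without letting go. Leave the other things on the bench where they are.

Things in the scene. Friction and masses are not known exactly. Their poses are not given: they have to be found in the camera images.
- cast: Plaster dental cast: cream block 64 mm (its x) by 52 mm (its y), 24 mm high, upright flat sides, a horseshoe of teeth on top within the block's outline (38 mm high overall, front teeth towards -x), 0.16 to 0.26 kg. Stands teeth-up on the bench. Origin: centre of its underside, z up. Can be gripped across the 52 mm (fingers closing along its y). A half turn makes no difference.
- cast_hole (a point): Mouth of the blind locating hole in the middle of the cast's underside (same point as the cast's origin; not visible from above): 12.5 mm across, 19 mm deep, 1 mm chamfer.
- holder: Model holder fixed to the bench, turned up to 0.35 rad: pale grey base plate x -85 to +110, y -55 to +100 mm, 18 mm thick. Origin: on the bench straight below the pin. It carries a sprung seat plate round the pin, a dark clamp jaw on the seat's +x side before a pale grey housing (x 73 to 95, 75 mm wide, top at 54 mm), and a hand lever along its +y side. The raised lever's end is highest, 100 mm.
- pin (a point): Top of the holder's fixed upright steel locating pin (10 mm across, top edge chamfered 2 mm wide by 3 mm), 45 mm above the bench, in the middle of the seat. It stands 9 mm proud of the seat at rest. The cast hides it during the fitting.
- seat (a joint): Sprung seat: aluminium plate 74 mm (holder's x) by 60 mm (y), top 36 mm above the bench at rest. Joint value = how far it is pressed down, 0 (rest) to 0.007 m (bottom stop). Its spring pushes up with about 4 N at rest, 10 N at the bottom: it carries the cast without sinking and rises again when let go.
- jaw (a joint): Clamp jaw, moved by the lever: dark steel bar 40 mm wide (holder's y), 39 to 53 mm above the bench. 0 = closed: its face is over the seat, 20 mm from the pin's axis, so the cast cannot go on. 0.020 m = open: face 40 mm from the axis, clear of the seated cast.
- lever (a joint): Hand lever, hinged about the holder's y axis. 0 = sprung up, 0.48 rad = level, down on its stop. Pressing its end takes up to about 8 N; past 0.33 rad its detent spring snaps it onto the stop and holds it there (3 N upward at its end would free it); short of that it springs back. Pressing it down opens the jaw.
- lever_pad (a point): Middle of the top face of the black finger pad (34 x 26 mm) at the lever's free end: 97 mm above the bench with the lever up, 48 mm with it down; going down it also moves 10 mm away from the hinge, horizontally.
- lever_hinge (a point): Point on the lever's hinge axis: 43 mm above the bench, x 45, y 80 mm in the holder's frame. The pad is 108 mm from it towards the holder's -x.
- disc: Bystander, to be left alone: round plaster mounting disc, 72 mm across, 18 mm high. Origin: underside.
- bowl: Bystander, to be left alone: teal mixing bowl, 116 mm across, 60 mm high. Origin: underside.
- jar: Bystander, to be left alone: clear jar with a lid, 64 mm across, 66 mm high. Origin: underside.
- spatula: Bystander, to be left alone: plaster spatula lying down, 200 mm long.
- handpiece: Bystander, to be left alone: metal grinding handpiece lying down, about 150 mm long, 22 mm thick.
- die: Bystander, to be left alone: small stump of plaster (single-tooth die), 22 mm across, 28 mm high. Origin: underside.
- wax: Bystander, to be left alone: flat block of wax, 60 x 90 x 22 mm. Origin: underside.

How it is judged:
By the outcome, as a careful person would: the job done as asked, in the order asked, and still so for the second after the job is handed in, while the arm keeps its last pose, push and grip.
It also fails if it takes over 59 s, if anything falls off the work surface, if the arm or the gripper's body presses on something with over 40 N, if the wrist force passes 120 N, or if a joint passes its speed limit or range.

ROBOT

A 6-joint arm with a two-finger parallel gripper is mounted at the origin on the work surface. World frame = base frame: x ahead of the robot, y to its left, z up, the work surface at z = 0. Lengths are in mm, angles in degrees, forces in N, time in s.
With the tool pointing down it reaches from about 275 to 775 mm from the base axis. Payload 14.6 kg.
Tool frame: the origin (TCP) lies midway between the tips of the shut fingers; the grasp point (between the pads) lies 19 mm behind it; z points along the fingers, y is the line along which they close (so a half turn about z gives the same grasp; the last joint's range is limited). The gripper opens to 85 mm and grips with 20 to 120 N. Pads are 22 mm wide; open, the fingers measure 114 mm over their backs; the gripper's body (76 mm by 85 mm) begins 54 mm behind the grasp point. The pads swing forward as they close: fully open they stand 13 mm farther back than shut.
Start: joints at [63.352, 15.075, -2.767, 72.158, 0, 81.102], TCP at [160.06, 500.009, 231.278] pointing down, gripper open.
Joint ranges: [-151.79, 151.79], [-50.71, 97.33], [-67.44, 78.34], [-121.81, 120.89], [-77.56, 73.72], [-180, 180]. Speed limits (degrees/s): [108.29, 108.29, 147.25, 159.86, 180, 180].

INTERFACE

Orientations are given as [roll, pitch, yaw] about the fixed x, y, z axes, in that order (R = Rz(yaw) Ry(pitch) Rx(roll)).
In Python, from plant import arm gives the robot as it stands.
- The arm moves only by the shell command python3 nudge.py FILE [OPENING] [FORCE], which reads ROWS from the file FILE. ROWS is a JSON list of rows, 1 to 8 of them, each an object with the fields dx, dy, dz (the shift in mm), ax, ay, az (a rotation vector in degrees); a field left out counts as zero; each row shifts and turns the commanded pose from where the row before left it, along the tool's axes as they then stand; what a row does not reach is not made up. A row lasts 1/10 s, in which the tool goes at most 50 mm and 8.59 degrees, less where a joint would pass 70% of its speed; a pose out of reach is approached as far as the arm can. OPENING is the finger opening in mm, set as the command begins (- or left out keeps the last). The fingers move at their own pace and stop on an object; FORCE is the grip in N (left out, the last holds). Time passes only in rows, so rows that do not move let the fingers close. It prints the time, the measured TCP pose, the force, the opening and the grip force at its end. Input that does not fit is refused with a message, and nothing moves.
- arm.get_obs(): the state, without advancing time (a new reading comes with each control period).
- arm.camera(name): name is "scene" or "top" or "wrist"; returns the picture (420x560x3 uint8, red, green, blue); there is no depth.
- arm.camera_params(name): a dict with "intrinsics" (3x3 intrinsics, pixels), "T" (4x4, takes a point from camera to world coordinates). Camera axes: x right, y up, looking along -z (the intrinsics and any distortion apply to the point x, -y, -z); pixel columns grow to the right and rows downward; lengths in mm; the calibration is good to about 2 mm. A picture is of the moment at which its call begins: read the wrist's pose just before it. camera_params takes no time and is no camera call; for the wrist camera it gives the pose at the moment of the call.
- arm.close_job(): hands the job in; it is judged then, once.
The state is a dict: "clock": time; "q": joint angles; "joint_velocities": joint speeds; "effort": joint torques, N m; "tool_pos": TCP position; "eef_rot": TCP orientation; "ft_force": force on the tool from outside, world axes, zero at the start; "moment": the same for the moment, N m; "gripper_width": finger opening in mm; "grasp_force": force on a finger pad.
Only numpy, scipy, OpenCV 4.12 (cv2) and the standard library are available. Lean on these libraries where they do the work, as an engineer would, in place of code of your own. Each camera call takes 0.05 s, during which the arm holds its last target. There are 200 camera calls.

## Working session

There is one attempt and no reset: what is moved stays moved. The work goes in short steps, Python scripts to look and compute and a shell command to move; the robot and the scene stay as the last step left them, time stands still between calls to the robot, and variables do not carry over. Pictures are saved under pics/ and viewed, at most 10 in all, crops included, and the job is handed in when it is done.

```bash
ls; mkdir -p pics
cat > h.py <<'E'
import numpy as np, cv2
from plant import arm
E
python3 - <<'E'
from h import *
for n in("scene","top"):
    p=arm.camera_params(n); print(n,np.round(p["intrinsics"],1).tolist(),np.round(p["T"],3).tolist(),[k for k in p])
    im=arm.camera(n); np.save(f"pics/{n}0.npy",im); cv2.imwrite(f"pics/{n}0.png",im[:,:,::-1])
a=cv2.imread("pics/top0.png");cv2.imwrite("pics/top0b.png",cv2.resize(a,(800,600),interpolation=cv2.INTER_CUBIC))
a=cv2.imread("pics/scene0.png");cv2.imwrite("pics/scene0b.png",cv2.resize(a,(800,600),interpolation=cv2.INTER_CUBIC))
o=arm.get_obs();print({k:np.round(v,3).tolist() for k,v in o.items()})
E
```

```text
nudge.py
pics
plant.py
scene [[532.7, 0.0, 286.3], [0.0, 532.7, 205.9], [0.0, 0.0, 1.0]] [[0.428, -0.535, 0.728, 1418.586], [0.904, 0.265, -0.337, -414.561], [-0.013, 0.802, 0.597, 792.557], [0.0, 0.0, 0.0, 1.0]] ['intrinsics', 'T']
top [[474.2, 0.0, 273.4], [0.0, 474.2, 208.9], [0.0, 0.0, 1.0]] [[-0.01, 0.991, -0.131, 466.405], [-1.0, -0.009, 0.005, -17.56], [0.004, 0.131, 0.991, 1175.871], [0.0, 0.0, 0.0, 1.0]] ['intrinsics', 'T']
{'clock': 0.1, 'q': [63.352, 15.097, -2.798, 72.159, 0.001, 81.101], 'joint_velocities': [-0.046, -0.033, 0.084, 0.001, 0.025, -0.085], 'effort': [0.002, -63.857, 38.507, 0.01, -0.0, -0.0], 'tool_pos': [159.951, 499.797, 230.882], 'eef_rot': [-179.947, -0.009, 162.251], 'ft_force': [-0.161, 0.279, -1.383], 'moment': [-0.035, -0.027, -0.004], 'grasp_force': 0.0, 'gripper_width': 85.215}
```

View pics/top0b.png

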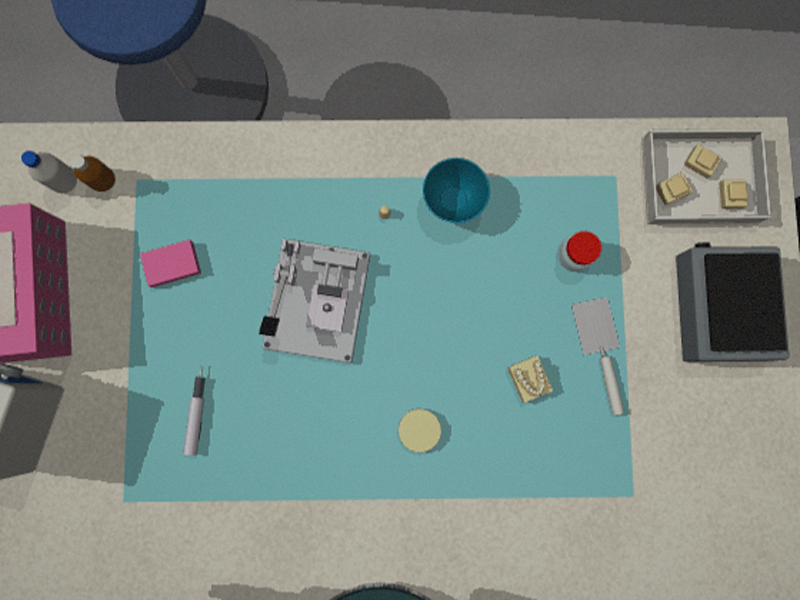

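View pics/scene0b.png

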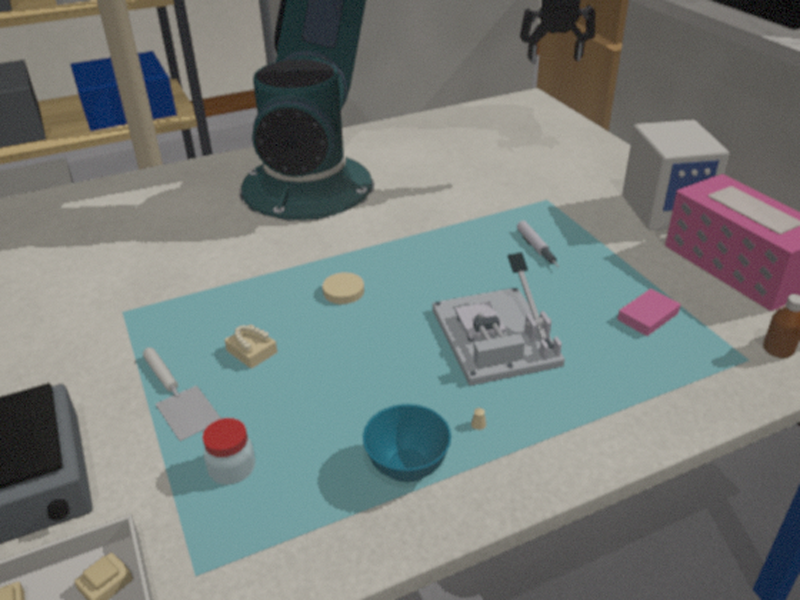

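The top view shows the holder with its pin near (229,215) in native pixels, the pad near (188,228) and the cast near (371,265). The scene view shows the lever raised. Next I'll make enlarged crops.

```bash
cat >> h.py <<'E'
def rays(n,uv,P=None):
    p=P or arm.camera_params(n); K=p["intrinsics"];T=p["T"]
    uv=np.atleast_2d(uv).astype(float); d=np.c_[(uv[:,0]-K[0,2])/K[0,0],-(uv[:,1]-K[1,2])/K[1,1],-np.ones(len(uv))]
    return T[:3,3],d@T[:3,:3].T
def atz(n,uv,z,P=None):
    c,d=rays(n,uv,P); return c+d*((z-c[2])/d[:,2])[:,None]
def tri(a,b):
    A=[];r=[]
    for n,uv,P in (a,b):
        c,d=rays(n,uv,P);d=d[0]/np.linalg.norm(d);M=np.eye(3)-np.outer(d,d);A.append(M);r.append(M@c)
    A=np.vstack(A);r=np.hstack(r);x=np.linalg.lstsq(A,r,rcond=None)[0];return x,np.linalg.norm(A@x-r)
def proj(n,X,P=None):
    p=P or arm.camera_params(n);K=p["intrinsics"];T=p["T"];x=(np.atleast_2d(X)-T[:3,3])@T[:3,:3]
    return np.c_[K[0,2]-K[0,0]*x[:,0]/x[:,2],K[1,2]+K[1,1]*x[:,1]/x[:,2]]
def crop(im,u,v,w,h,s):  # returned pixel = (px - u)*s
    return cv2.resize(np.ascontiguousarray(im[v:v+h,u:u+w]),None,fx=s,fy=s,interpolation=cv2.INTER_CUBIC)
E
python3 - <<'E'
from h import *
t=np.load("pics/top0.npy");s=np.load("pics/scene0.npy")
m=np.vstack([np.hstack([crop(t,175,160,100,100,3),crop(t,340,235,60,60,5)]),np.hstack([crop(s,300,170,100,100,3),crop(s,145,210,60,60,5)])])
cv2.imwrite("pics/m1.png",m[:,:,::-1]);print(m.shape)
print(atz("top",[[228.9,214.9],[188.3,228.2],[371,265]],45).round(1))
E
```

```text
(600, 600, 3)
[[ 601.9   83.4   45. ]
 [ 570.8  180.3   45. ]
 [ 479.1 -253.6   45. ]]
```

View pics/m1.png

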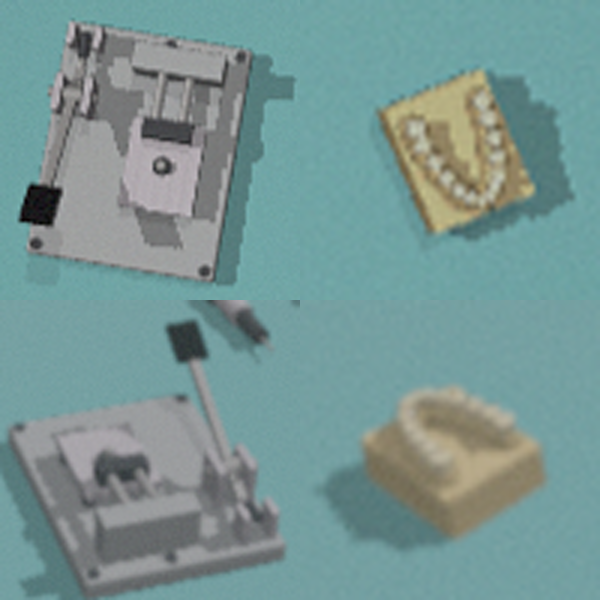

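The crops show the plate corners at (70,22), (250,52), (213,281) and (30,250). The pad is at (41,205), the pin at (162,166), and the cast corners are at (80,110), (187,70), (233,190) and (132,234) in its own crop. In the scene crop, the pad is at (187,341) and the jaw hides the pin.

Run:
```python
from h import *
f=lambda u,v,s,pts:[[u+(x+.5)/s-.5,v+(y+.5)/s-.5] for x,y in pts]
H=atz("top",f(175,160,3,[(70,22),(250,52),(213,281),(30,250)]),18)
print(H.round(1)); c=H.mean(0)
ex=(H[0]+H[1]-H[2]-H[3])[:2];ey=(H[0]+H[3]-H[1]-H[2])[:2]
print("len",np.linalg.norm(ex)/2,np.linalg.norm(ey)/2,"yaw",np.degrees([np.arctan2(ex[1],ex[0]),np.arctan2(-ey[0],ey[1])]))
y=np.arctan2(ex[1],ex[0]);R=np.array([[np.cos(y),-np.sin(y)],[np.sin(y),np.cos(y)]])
print("origin",c[:2]-R@[12.5,22.5],"pin top",atz("top",f(175,160,3,[(162,166)]),45))
print("pad",tri(("top",f(175,160,3,[(41,205)]),None),("scene",f(300,170,3,[(187,41)]),None)), "exp pad", c[:2]-R@[12.5,22.5]+R@[45-98,80])
C=atz("top",f(340,235,5,[(80,110),(187,70),(233,190),(132,234)]),24)
print("cast",C.round(1),C.mean(0),[np.linalg.norm(C[i]-C[i-1]).round(1) for i in range(4)],[np.degrees(np.arctan2(*(C[i]-C[i-1])[1::-1])).round(1) for i in range(4)])
# scene: top corners of cast  (crop 300 offset): left(365,435) right(545,450)front(455,500)
print(tri(("top",f(340,235,5,[(187,70)]),None),("scene",f(145,210,5,[(155,205)]),None)))
o=arm.get_obs();from scipy.spatial.transform import Rotation as Ro
Rt=Ro.from_euler('xyz',o['eef_rot'],degrees=True).as_matrix();T=arm.camera_params("wrist")["T"];print("cam in tool",(Rt.T@(T[:3,3]-o['tool_pos'])).round(1),(Rt.T@T[:3,:3]).round(3).tolist(),arm.camera_params("wrist")["intrinsics"])
print(Rt.round(3))
```

```text
[[726.  163.   18. ]
 [699.3  13.7  18. ]
 [510.6  44.8  18. ]
 [537.1 193.4  18. ]]
len 191.24135657154483 151.30140993774685 yaw [ -9.24835861 -10.13274991]
origin [602.2858907   83.53061301] pin top [[601.64273327  83.92766977  45.        ]]
pad (array([566.95129895, 172.18693641,  95.94805676]), np.float64(1.3180930353127378)) exp pad [562.83198248 171.00854809]
cast [[ 499.9 -221.5   24. ]
 [ 518.7 -274.    24. ]
 [ 460.8 -294.    24. ]
 [ 440.3 -244.5   24. ]] [ 479.94717931 -258.51394729   24.        ] [np.float64(63.9), np.float64(55.8), np.float64(61.2), np.float64(53.5)] [np.float64(21.2), np.float64(-70.3), np.float64(-161.0), np.float64(112.5)]
(array([ 519.77429279, -270.49626825,   24.55343257]), np.float64(4.971730828859207))
cam in tool [  67.6    1.  -142.3] [[-0.001, 0.963, 0.268], [1.0, 0.001, -0.0], [-0.0, 0.268, -0.963]] [[309.78017795   0.         279.51679768]
 [  0.         309.78017795 210.10597334]
 [  0.           0.           1.        ]]
[[-0.952  0.305 -0.   ]
 [ 0.305  0.952 -0.001]
 [ 0.    -0.001 -1.   ]]
```

```bash
echo '[{"dx":-44, "dy":-17}, {"dx":-44, "dy":-17}, {"dx":-44, "dy":-17}, {"dx":-44, "dy":-17}, {"dx":-44, "dy":-17}, {"dx":-44, "dy":-17}, {"dx":-44, "dy":-17}, {"dx":-44, "dy":-17}]' > next.json && python3 nudge.py next.json 0; echo '[{"dx":-44, "dy":-17}, {"dx":-44, "dy":-17, "dz":10}, {"dx":-30, "dy":-12, "dz":20}, {"dz":20, "az":-8}, {}, {}]' > next.json && python3 nudge.py next.json
python3 - <<'E'
from h import *
im=arm.camera("wrist");P=arm.camera_params("wrist");np.save("pics/w1.npy",im);np.savez("pics/w1p.npz",**P)
cv2.imwrite("pics/w1.png",cv2.resize(im,(800,600),interpolation=cv2.INTER_CUBIC)[:,:,::-1])
print(arm.get_obs()['tool_pos'])
E
```

```text
clock: 0.9
tool_pos: [455.0, 261.6, 231.2]
eef_rot: [-180.0, -0.0, 162.2]
ft_force: [-0.3, 0.6, 0.4]
gripper_width: -0.1
grasp_force: 0.0
clock: 1.5
tool_pos: [551.7, 183.6, 181.6]
eef_rot: [-180.0, -0.0, 170.1]
ft_force: [-0.0, 0.7, 0.8]
gripper_width: 0.2
grasp_force: 0.0
[552.01875859 183.88320057 182.22616581]
```

View pics/w1.png

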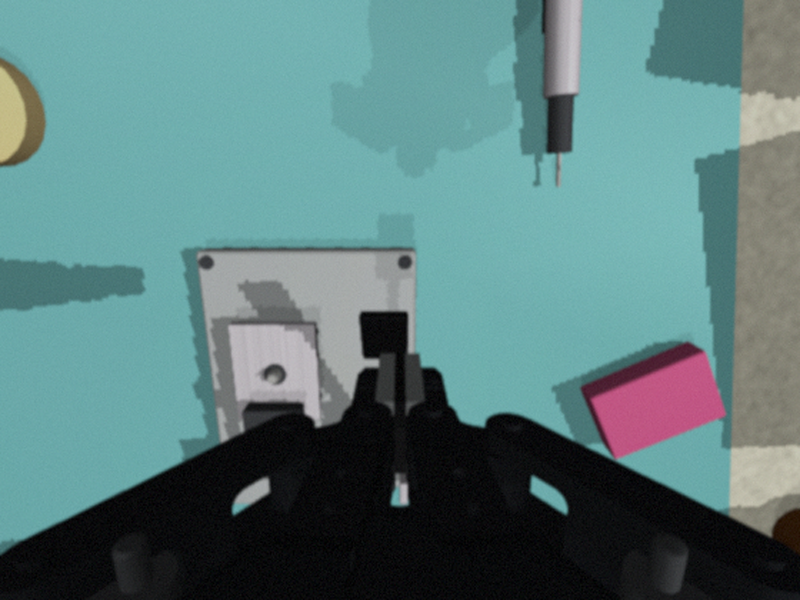

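The wrist view shows the pin at (273,374) in the 800-wide picture, and the pad partly behind the fingers with corners (361,312), (408,313) and (361,357). The plate's near edge runs from (198,250) to (415,248), so the tool is nearly squared with the holder.

Run:
```python
from h import *
P=dict(np.load("pics/w1p.npz"));k=560/800
f=lambda pts:[[(x+.5)*k-.5,(y+.5)*k-.5] for x,y in pts]
print("pin",atz("",f([(273,374)]),45,P))
print("tri pin",tri(("",f([(273,374)]),P),("top",[[175+162.5/3-.5,160+166.5/3-.5]],None)))
A=atz("",f([(361,312),(408,313),(361,357)]),97,P);print("pad",A.round(1),(A[1]+A[2])/2)
B=atz("",f([(198,250),(415,248)]),18,P);d=B[1]-B[0];print(B.round(1),np.linalg.norm(d),np.degrees(np.arctan2(-d[0],d[1])))
S=atz("",f([(229,323),(316,323)]),36,P);d=S[1]-S[0];print(S.round(1),np.linalg.norm(d),np.degrees(np.arctan2(-d[0],d[1])))
```

```text
pin [[599.15962584  88.34930163  45.        ]]
tri pin (array([602.79943639,  84.78620929,  35.87303183]), np.float64(0.10664821817356047))
pad [[551.  164.   97. ]
 [555.9 188.8  97. ]
 [576.5 158.9  97. ]] [566.19125737 173.89046171  97.        ]
[[509.7  49.8  18. ]
 [534.5 198.9  18. ]] 151.16139460340008 -9.420006664394814
[[560.6  64.6  36. ]
 [570.9 123.4  36. ]] 59.70398653476467 -9.956416946114235
```

```bash
echo '[{"dx":-15, "dy":-8.5, "dz":20}, {"dz":30}, {"dz":25}, {"dz":8}, {"dx":2, "dz":7}, {"dx":2, "dz":7}, {}]' > next.json && python3 nudge.py next.json; echo '[{"dx":2, "dz":8}, {"dx":1.5, "dz":8}, {"dx":1, "dz":8}, {"dx":0.5, "dz":7}, {"dz":3}, {}]' > next.json && python3 nudge.py next.json
```

```text
clock: 2.25
tool_pos: [561.9, 173.8, 85.5]
eef_rot: [180.0, 0.1, 170.2]
ft_force: [0.6, -0.2, 4.6]
gripper_width: 0.0
grasp_force: 1.8
clock: 2.85
tool_pos: [556.5, 173.9, 49.8]
eef_rot: [-180.0, -0.0, 170.2]
ft_force: [0.8, -0.1, 0.6]
gripper_width: -0.0
grasp_force: 0.0
```

```bash
echo '[{"dz":1.5}, {"dz":1.5}, {}]' > next.json && python3 nudge.py next.json
```

```text
clock: 3.15
tool_pos: [557.0, 174.0, 47.9]
eef_rot: [180.0, 0.0, 170.2]
ft_force: [-1.9, -1.4, 7.3]
gripper_width: 0.1
grasp_force: 3.3
```

```bash
echo '[{"dz":-30}, {"dz":-45}, {"dx":-32, "dy":-20, "dz":-10}, {"dx":-32, "dy":-20}, {"dx":-32, "dy":-20}, {"dx":-31, "dy":-20}, {}, {}]' > next.json && python3 nudge.py next.json
python3 - <<'E'
from h import *
P=arm.camera_params("wrist");im=arm.camera("wrist");np.save("pics/w2.npy",im);np.savez("pics/w2p.npz",**P)
print(arm.get_obs()['tool_pos'],arm.get_obs()['eef_rot'],proj("",[602,85,45],P))
m=np.hstack([crop(im,180,50,200,200,3)]);cv2.imwrite("pics/w2.png",m[:,:,::-1])
E
```

```text
clock: 3.95
tool_pos: [668.5, 73.1, 131.9]
eef_rot: [180.0, -0.0, 170.2]
ft_force: [-0.8, 0.0, 0.9]
gripper_width: 0.1
grasp_force: 0.0
[667.94133276  73.78275998 132.11941947] [ 1.79995168e+02 -3.13539741e-02  1.70238851e+02] [[278.59464402 123.85178149]]
```

View pics/w2.png

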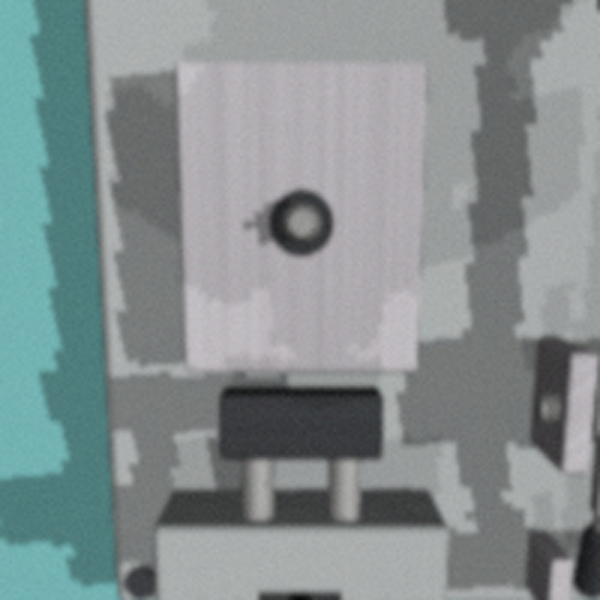

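The jaw is open, with its face clear of the seat, and the lever has stayed down. The pin top is at (301,221) in the crop, and the seat corners are at (178,64), (425,64), (416,369) and (187,369).

Run:
```python
from h import *
from scipy.spatial.transform import Rotation as Ro
P=dict(np.load("pics/w2p.npz"))
f=lambda pts:[[180+(x+.5)/3-.5,50+(y+.5)/3-.5] for x,y in pts]
p=atz("",f([(301,221)]),45,P)[0];print("pin",p)
o=arm.get_obs();Rt=Ro.from_euler('xyz',o['eef_rot'],degrees=True).as_matrix();print("pin in tool",Rt.T@(p-o['tool_pos']))
S=atz("",f([(178,64),(425,64),(416,369),(187,369)]),36,P);print(S.round(1),S.mean(0),[np.linalg.norm(S[i]-S[i-1]).round(1) for i in range(4)])
d=S[1]-S[0]+S[2]-S[3];e=S[3]-S[0]+S[2]-S[1];print("yaw",np.degrees([np.arctan2(-d[0],d[1]),np.arctan2(e[1],e[0])]))
print("tcp proj",proj("",o['tool_pos'],P))
g=lambda:None
P1=dict(np.load("pics/w1p.npz"));print("tcp proj w1",proj("",[552,183.8,182],P1)/.7)
# tri pin with w1
k=.7;print(tri(("",[[273.5*k-.5,374.5*k-.5]],P1),("",f([(301,221)]),P)))
# cast grasp dest
```

```text
pin [601.82073867  86.04764011  45.        ]
pin in tool [67.19509103  0.86980162 87.15627736]
[[561.6  63.5  36. ]
 [571.6 121.1  36. ]
 [643.  109.   36. ]
 [632.9  50.9  36. ]] [602.28239267  86.11121341  36.        ] [np.float64(72.4), np.float64(58.4), np.float64(72.4), np.float64(58.9)]
yaw [-9.84978492 -9.81757091]
tcp proj [[278.71956351 262.73598421]]
tcp proj w1 [[396.39886953 376.47170366]]
(array([601.75163957,  85.99976836,  38.76447258]), np.float64(0.12001116246329488))
```

```bash
echo '[{"dx":9, "dy":-41}, {"dx":9, "dy":-41}, {"dx":9, "dy":-41}, {"dx":9, "dy":-41}, {"dx":9, "dy":-41}, {"dx":9, "dy":-41}, {"dx":9, "dy":-41}, {"dx":8, "dy":-38}]' > next.json && python3 nudge.py next.json 85; echo '[{"dz":5, "az":-7.5}, {"dz":5, "az":-7.5}, {"dz":5, "az":-7.5}, {"dz":6, "az":-7.3}, {}, {}]' > next.json && python3 nudge.py next.json
cat >> h.py <<'E'
from scipy.spatial.transform import Rotation as Ro
def shot(name,u,v,w,h,s):
    P=arm.camera_params("wrist");im=arm.camera("wrist");o=arm.get_obs();np.savez(f"pics/{name}.npz",im=im,t=o['tool_pos'],r=o['eef_rot'],**P)
    cv2.imwrite(f"pics/{name}.png",crop(im,u,v,w,h,s)[:,:,::-1]);print(o['tool_pos'].round(1),np.round(o['eef_rot'],2))
def measure(name,u,v,s,pts,z):
    D=dict(np.load(f"pics/{name}.npz"));W=atz("",[[u+(x+.5)/s-.5,v+(y+.5)/s-.5] for x,y in pts],z,D)
    R=Ro.from_euler('xyz',D['r'],degrees=True).as_matrix();return W,(W-D['t'])@R
E
python3 -c "
from h import *
shot('w3',180,50,200,200,3)"
```

```text
clock: 4.8
tool_pos: [542.1, -235.0, 132.8]
eef_rot: [-180.0, 0.0, 170.3]
ft_force: [0.3, -0.6, -0.1]
gripper_width: 85.2
grasp_force: 0.0
clock: 5.4
tool_pos: [543.2, -233.8, 111.7]
eef_rot: [-180.0, 0.0, -160.1]
ft_force: [-0.2, -0.1, 1.0]
gripper_width: 85.0
grasp_force: 0.0
[ 543.3 -234.1  111.7] [-1.7999e+02  1.0000e-02 -1.6012e+02]
```

View pics/w3.png

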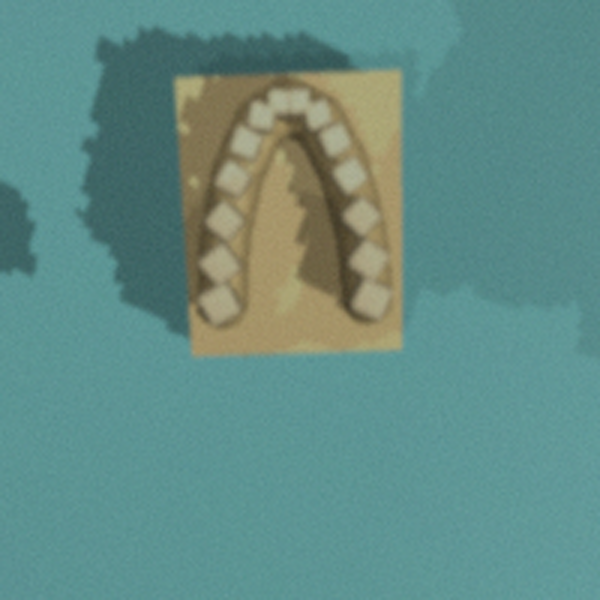

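The crop shows the cast with its front teeth towards the robot. Its top-face corners are at (175,77), (402,70), (402,348) and (191,355).

Run:
```python
from h import *
W,L=measure('w3',180,50,3,[(175,77),(402,70),(402,348),(191,355)],24)
print(W.round(1),W.mean(0),L.round(1).tolist(),L.mean(0),[np.linalg.norm(L[i]-L[i-1]).round(1) for i in range(4)])
d=L[1]-L[0]+L[2]-L[3];e=L[3]-L[0]+L[2]-L[1];print("tool-frame ang",np.degrees([np.arctan2(-d[0],d[1]),np.arctan2(-e[1],-e[0])]))
im=np.load('pics/w3.npz')['im'];print(np.load('pics/w2.npy').shape)
```

```text
[[ 459.4 -293.7   24. ]
 [ 440.4 -245.4   24. ]
 [ 499.4 -222.1   24. ]
 [ 518.7 -270.5   24. ]] [ 479.48226182 -257.92925836   24.        ] [[99.2, -27.6, 87.7], [100.7, 24.4, 87.7], [37.2, 26.2, 87.7], [35.5, -25.9, 87.7]] [68.13750536 -0.71506016 87.72915422] [np.float64(63.7), np.float64(52.0), np.float64(63.5), np.float64(52.2)]
tool-frame ang [-1.72884867 -1.55971899]
(420, 560, 3)
```

```bash
echo '[{"dx":34}, {"dx":34.1, "dy":-0.7}, {"az":-1.65}, {"dz":40}, {"dz":40}, {"dz":20}, {"dz":11}, {}]' > next.json && python3 nudge.py next.json; echo '[{}, {}, {}, {}, {}, {}]' > next.json && python3 nudge.py next.json 45 30
```

```text
clock: 6.25
tool_pos: [479.4, -258.3, -0.3]
eef_rot: [179.9, -0.0, -158.3]
ft_force: [0.2, -0.3, 1.1]
gripper_width: 84.9
grasp_force: 0.0
clock: 6.85
tool_pos: [480.3, -259.1, 1.5]
eef_rot: [-179.9, 0.1, -158.3]
ft_force: [-0.6, 1.0, 5.2]
gripper_width: 51.5
grasp_force: 31.0
```

```bash
echo '[{}, {}, {}, {"dz":-20}, {"dz":-46}, {"dz":-45}, {"dx":-34}, {"dx":-34}]' > next.json && python3 nudge.py next.json 85; echo '[{}, {}]' > next.json && python3 nudge.py next.json
python3 -c "
from h import *
shot('w4',180,50,200,200,3)"
```

```text
clock: 7.65
tool_pos: [543.9, -233.9, 113.2]
eef_rot: [-179.9, 0.1, -158.4]
ft_force: [0.0, -0.8, -0.5]
gripper_width: 84.9
grasp_force: 0.0
clock: 7.85
tool_pos: [542.9, -233.1, 111.0]
eef_rot: [180.0, -0.0, -158.2]
ft_force: [-0.5, 0.6, -0.9]
gripper_width: 85.2
grasp_force: 0.0
[ 542.3 -233.4  111. ] [ 1.7997e+02 -4.0000e-02 -1.5828e+02]
```

View pics/w4.png

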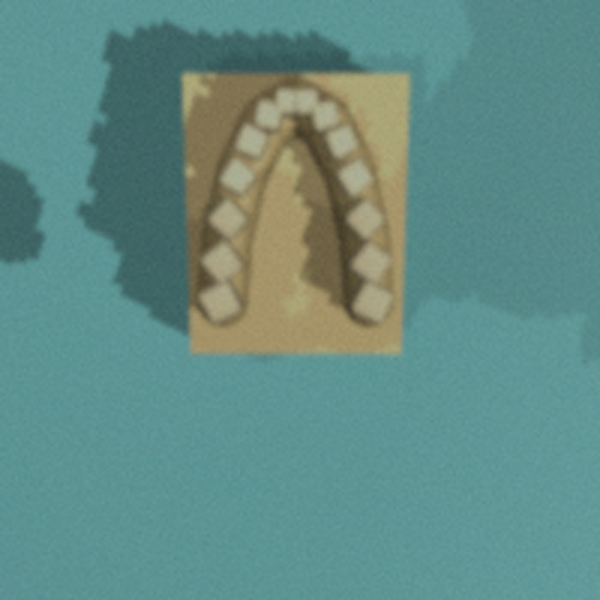

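The cast is now squared with the tool, with corners at (182,73), (411,73), (402,353) and (190,353).

Run:
```python
from h import *
W,L=measure('w4',180,50,3,[(182,73),(411,73),(402,353),(190,353)],24)
print(L.round(1).tolist(),L.mean(0))
d=L[1]-L[0]+L[2]-L[3];e=L[3]-L[0]+L[2]-L[1];print("ang",np.degrees([np.arctan2(-d[0],d[1]),np.arctan2(-e[1],-e[0])]))
```

```text
[[99.2, -26.2, 87.1], [99.2, 26.0, 87.1], [35.4, 25.9, 87.0], [35.4, -26.4, 87.0]] [67.29071038 -0.16999646 87.05244783]
ang [-0.00574665  0.15541123]
```

```bash
echo '[{"dx":34}, {"dx":33.7}, {"dz":40}, {"dz":40}, {"dz":20}, {"dz":7}, {}]' > next.json && python3 nudge.py next.json; echo '[{}, {}, {}, {}, {}, {}, {}]' > next.json && python3 nudge.py next.json 40 80;  echo '[{"dz":-20}, {"dz":-40}, {"dz":-40}, {}, {}]' > next.json && python3 nudge.py next.json
```

```text
clock: 8.6
tool_pos: [479.1, -258.6, 4.0]
eef_rot: [179.9, -0.0, -158.3]
ft_force: [0.1, 0.0, 0.9]
gripper_width: 85.2
grasp_force: 0.0
clock: 9.3
tool_pos: [480.4, -259.0, 5.8]
eef_rot: [-179.9, 0.1, -158.3]
ft_force: [-3.3, 1.1, 13.4]
gripper_width: 50.5
grasp_force: 83.3
clock: 9.8
tool_pos: [480.2, -258.8, 105.2]
eef_rot: [-179.9, 0.1, -158.3]
ft_force: [-0.1, -0.8, -2.1]
gripper_width: 50.2
grasp_force: 84.6
```

```bash
echo '[{"dx":-26.7, "dy":30.6}, {"dx":-26.7, "dy":30.6}, {"dx":-26.7, "dy":30.6}, {"dx":-26.7, "dy":30.6}, {"dx":-26.7, "dy":30.6}, {"dx":-26.7, "dy":30.6}, {"dx":-26.7, "dy":30.6}, {"dx":-26.7, "dy":30.6}]' > next.json && python3 nudge.py next.json;echo '[{"dx":-27, "dy":30.6}, {"az":7.8}, {"az":7.8}, {"az":7.8}, {"az":8.1}, {}, {}]' > next.json && python3 nudge.py next.json
cat > st.py <<'E'
from h import *
o=arm.get_obs();print(o['clock'],o['tool_pos'].round(2),np.round(o['eef_rot'],2),np.round(o['ft_force'],1),o['gripper_width'])
R=Ro.from_euler('xyz',o['eef_rot'],degrees=True).as_matrix();print("to pin (tool)",(R.T@(np.array([602,86,45])-o['tool_pos'])).round(2))
E
python3 st.py
```

```text
clock: 10.6
tool_pos: [587.3, 49.7, 102.9]
eef_rot: [180.0, -0.1, -158.3]
ft_force: [1.6, -0.5, -1.6]
gripper_width: 50.1
grasp_force: 84.5
clock: 11.3
tool_pos: [601.1, 86.3, 103.3]
eef_rot: [-180.0, -0.1, 170.4]
ft_force: [-0.5, 0.5, -1.6]
gripper_width: 50.5
grasp_force: 84.5
11.3 [601.07  86.29 103.35] [-1.7999e+02 -8.0000e-02  1.7044e+02] [-0.5  0.5 -1.6] 50.51240797256617
to pin (tool) [-1.06 -0.12 58.35]
```

```bash
echo '[{"dx":-0.7, "dz":20}, {"dz":20}, {"dz":8}, {"dz":2}, {}, {}]' > next.json && python3 nudge.py next.json;echo '[{"dz":1}, {"dz":1}, {"dz":1}, {}]' > next.json && python3 nudge.py next.json;python3 st.py;echo '[{"dz":1}, {"dz":1}, {}]' > next.json && python3 nudge.py next.json;python3 st.py
```

```text
clock: 11.9
tool_pos: [602.7, 86.2, 55.1]
eef_rot: [180.0, 0.1, 170.2]
ft_force: [0.7, 0.5, -2.5]
gripper_width: 50.5
grasp_force: 84.5
clock: 12.3
tool_pos: [602.2, 86.2, 51.2]
eef_rot: [-180.0, -0.0, 170.2]
ft_force: [-0.3, 0.3, -2.8]
gripper_width: 49.9
grasp_force: 84.5
12.3 [602.21  86.2   51.24] [-180.     -0.    170.21] [-0.3  0.3 -2.8] 49.933823703759366
to pin (tool) [ 0.17 -0.23  6.24]
clock: 12.6
tool_pos: [602.1, 86.2, 49.1]
eef_rot: [-180.0, -0.0, 170.2]
ft_force: [-0.1, -0.2, -1.8]
gripper_width: 50.2
grasp_force: 84.5
12.6 [602.14  86.2   49.11] [-1.800e+02 -1.000e-02  1.702e+02] [-0.1 -0.2 -1.8] 50.17273656733216
to pin (tool) [ 0.11 -0.22  4.11]
```

Next I'll lower in small steps past the pin's chamfer.

```bash
for i in 1 2 3; do echo '[{"dz":1}, {"dz":1}, {}]' > next.json && python3 nudge.py next.json >/dev/null;python3 st.py; done
```

```text
12.9 [602.21  86.15  47.13] [-1.7999e+02 -1.0000e-02  1.7020e+02] [-0.8 -0.8 -2.3] 50.29345651882281
to pin (tool) [ 0.18 -0.19  2.13]
13.2 [602.27  86.11  45.18] [-179.99    0.    170.2 ] [ 0.4 -0.8 -2. ] 50.10106547003338
to pin (tool) [ 0.25 -0.15  0.18]
13.5 [602.28  86.08  43.17] [-179.99    0.    170.19] [ 0.9 -1.7 -2.1] 50.09154128096574
to pin (tool) [ 0.26 -0.13 -1.83]
```

```bash
for i in 1 2 3 4; do echo '[{"dz":1}, {"dz":1}, {}]' > next.json && python3 nudge.py next.json >/dev/null;python3 st.py; done
```

```text
13.8 [602.36  86.11  41.38] [-1.7999e+02  2.0000e-02  1.7020e+02] [ 0.4 -2.2  1.9] 50.09709301646319
to pin (tool) [ 0.34 -0.17 -3.62]
14.1 [602.36  86.11  39.43] [-1.7999e+02  2.0000e-02  1.7020e+02] [ 0.  -3.2  4. ] 50.052266501059876
to pin (tool) [ 0.34 -0.17 -5.57]
14.4 [602.37  86.11  37.51] [-1.7999e+02  3.0000e-02  1.7020e+02] [-1.2 -2.4  6.8] 50.02312213996878
to pin (tool) [ 0.35 -0.17 -7.49]
14.7 [602.38  86.09  35.64] [-1.7999e+02  3.0000e-02  1.7020e+02] [-1.5 -2.3  7.4] 50.21408253726131
to pin (tool) [ 0.36 -0.15 -9.36]
```

```bash
for i in 1 2; do echo '[{"dz":1}, {}]' > next.json && python3 nudge.py next.json >/dev/null;python3 st.py; done
```

```text
14.9 [602.39  86.1   34.81] [-1.7999e+02  4.0000e-02  1.7020e+02] [-1.6 -3.6 10.6] 50.067540989017026
to pin (tool) [  0.36  -0.17 -10.19]
15.1 [602.43  86.11  34.7 ] [-1.800e+02  8.000e-02  1.702e+02] [-7.2 -2.9 23.7] 50.206845982823914
to pin (tool) [  0.39  -0.19 -10.3 ]
```

The seat has bottomed: the arm stalled at z 34.7 and the push jumped to 24 N. I'll check that it holds, and look at the scene.

```bash
echo '[{}, {}, {}, {}, {}, {}]' > next.json && python3 nudge.py next.json >/dev/null;python3 st.py
python3 - <<'E'
from h import *
s=arm.camera("scene");t=arm.camera("top")
m=np.hstack([crop(s,290,160,130,130,3),crop(t,165,150,130,130,3)]);cv2.imwrite("pics/end.png",m[:,:,::-1])
E
```

```text
15.7 [602.45  86.13  34.73] [-1.800e+02  8.000e-02  1.702e+02] [-7.1 -2.4 23.5] 49.49771932400011
to pin (tool) [  0.41  -0.2  -10.27]
```

View pics/end.png

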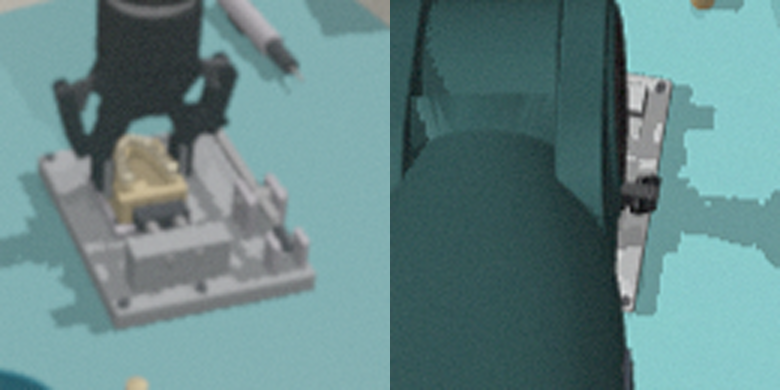

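In the scene crop the cast sits square on the seat at about (145,180), in front of the open jaw. The lever is down and the push holds steady at 23.5 N, so I'm handing the job in.

```bash
python3 -c "
from h import *
print(arm.close_job())"
```

```text
the job is handed in; nothing more can be done
None
```

The job is handed in: the lever stayed down with the jaw open, and the cast is on the pin and still held with the seat fully home at a steady 23.5 N push, after about 16 s on the robot's clock; the hand-in gave no verdict.

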